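Cap the cardboard tubes with their wooden end plugs

ROBOT

A 6-joint arm with a two-finger parallel gripper is mounted at the origin on the work surface. World frame = base frame: x ahead of the robot, y to its left, z up, the work surface at z = 0. Lengths are in mm, angles in rad, forces in N, time in s.
With the tool pointing down it reaches from about 425 to 1125 mm from the base axis. Payload 14.9 kg.
Tool frame: the origin (TCP) lies on the centre line of the jaws, within the pads' length; the fingertips stand 11 mm ahead of it and the grasp point (between the pads) lies 8 mm behind it; z points along the fingers, y is the direction in which the jaws open and shut (so a half turn about z gives the same grasp; the last joint's range is limited). The gripper opens to 91 mm and grips with 3 to 60 N. Pads are 32 mm wide; open, the fingers measure 118 mm over their backs; the gripper's body (76 mm by 178 mm) begins 60 mm behind the grasp point.
Start: joints at [1.085, 0.379, 1.734, -0, 1.028, -0.033], TCP at [306.248, 629.468, 224.932] pointing down, gripper open.
Joint ranges: [-2.77, 2.77], [-0.74, 2.19], [0, 2.66], [-1.06, 4.2], [0.31, 2.87], [-3.08, 3.08]. Speed limits (rad/s): [1.89, 1.89, 2.39, 3.14, 3.14, 3.14].

INTERFACE

Orientations are given as a 3x3 rotation matrix whose columns are the frame's x, y, z axes.
In Python, from bench import arm gives the robot as it stands.
- The arm moves only by the tool play_rows, never from a script. Its argument "commands" is text: rows parted by semicolons, each of 6 numbers parted by spaces: the shift along the tool's x, y, z normalised to -1 to 1, where 1 is 250 mm, then the turn, a rotation vector about the tool's x, y, z normalised to -1 to 1, where 1 is 120 degrees. In form: tx ty tz wx wy wz; .... A call has exactly 10 rows; each row shifts and turns the commanded pose from where the row before left it, along the tool's axes as they then stand; what a row does not reach is not made up. A row lasts 1/10 s, in which the tool goes at most 50 mm and 8.59 degrees, less where a joint would pass 70% of its speed; a pose out of reach is approached as far as the arm can. A call with a number of a shift or a turn outside -1 to 1 is refused whole. A call with a gripper value outside its range is refused whole. "gripper" is the closure, from -1 (fully open) to 1 (shut), set as the call begins (left out, the last holds). The fingers move at their own pace and stop on an object; the grip force is fixed at half the most. Time passes only in rows, so rows that do not move let the fingers close, or fill a call up. It gives the time, the measured TCP pose, the force and the opening at its end, in the units of the state.
- arm.get_state(): the state, without advancing time (a new reading comes with each control period).
- arm.snapshot(name): name is "side" or "top"; returns a dict with "frame" (480x640x3 uint8, red, green, blue), "depth" (480x640 float32, mm along the optical axis (not along the pixel's ray), 0 where there is no reading), "fx", "fy", "cx", "cy" (pixels), "distortion" ([k1, k2, p1, p2, k3] as OpenCV has them; the pictures are not rectified), "R" (3x3) and "t" (3): a world point X has camera coordinates R X + t. Camera axes: x right, y down, z forward; pixel columns grow to the right and rows downward; lengths in mm; the calibration is good to about 2 mm. A picture is of the moment at which its call begins.
- arm.close_job(): hands the job in, once; it reports no verdict.
The state is a dict: "clock": time; "qpos": joint angles; "joint_velocities": joint speeds; "joint_efforts": joint torques, N m; "eef_pos": TCP position; "orientation": TCP orientation; "ft_force": force on the tool from outside, world axes, zero at the start; "wrist_torque": the same for the moment, N m; "grip_width": finger opening in mm.
Only numpy, scipy, OpenCV 4.12 (cv2) and the standard library are available. Lean on these libraries where they do the work, as an engineer would, in place of code of your own. Each camera call takes 0.05 s, during which the arm holds its last target. There are 200 camera calls.

TASK

Close the four cardboard tube stubs with the round wooden end plugs, one after another: each plug goes into the tube of its own size, knob up, pushed or set fully home so that its flange lies flat on the rim. Let go of all of them and leave the square plug where it lies.

Things in the scene. Friction and masses are not known exactly. Their poses are not given: they have to be found in the camera images.
- plug_extra_large: The extra-large round end plug, turned from pale wood, loose. From the bottom: a tapered spigot 16 mm high (diameter 82 mm at the foot, 94 mm at its top), a round flange 117 mm across from 16 to 26 mm height, and on top a straight round knob 34 mm across from 26 to 56 mm height, to grip it by. It starts upright on the table, knob up. Origin: centre of the underside of the spigot; z axis up through the knob.
- plug_large: The large round end plug, turned from pale wood, loose. From the bottom: a tapered spigot 16 mm high (diameter 64 mm at the foot, 76 mm at its top), a round flange 99 mm across from 16 to 26 mm height, and on top a straight round knob 34 mm across from 26 to 56 mm height, to grip it by. It starts upright on the table, knob up. Origin: centre of the underside of the spigot; z axis up through the knob.
- plug_medium: The medium round end plug, turned from pale wood, loose. From the bottom: a tapered spigot 16 mm high (diameter 46 mm at the foot, 58 mm at its top), a round flange 81 mm across from 16 to 26 mm height, and on top a straight round knob 34 mm across from 26 to 56 mm height, to grip it by. It starts upright on the table, knob up. Origin: centre of the underside of the spigot; z axis up through the knob.
- plug_small: The small round end plug, turned from pale wood, loose. From the bottom: a tapered spigot 16 mm high (diameter 28 mm at the foot, 40 mm at its top), a round flange 63 mm across from 16 to 26 mm height, and on top a straight round knob 34 mm across from 26 to 56 mm height, to grip it by. It starts upright on the table, knob up. Origin: centre of the underside of the spigot; z axis up through the knob.
- tube_extra_large: The extra-large brown cardboard tube stub, upright and open at the top, glued on a round plywood foot 126 mm across and 8 mm thick that is fixed to the table. Inner diameter 102 mm, outer 112 mm, rim 50 mm above the table. Origin: centre of the foot's underside at table height; z axis up along the tube's axis. With the extra-large plug fully home its flange lies on the rim and the plug's origin is 34 mm above this origin.
- tube_large: The large brown cardboard tube stub, upright and open at the top, glued on a round plywood foot 108 mm across and 8 mm thick that is fixed to the table. Inner diameter 84 mm, outer 94 mm, rim 50 mm above the table. Origin: centre of the foot's underside at table height; z axis up along the tube's axis. With the large plug fully home its flange lies on the rim and the plug's origin is 34 mm above this origin.
- tube_medium: The medium brown cardboard tube stub, upright and open at the top, glued on a round plywood foot 90 mm across and 8 mm thick that is fixed to the table. Inner diameter 66 mm, outer 76 mm, rim 50 mm above the table. Origin: centre of the foot's underside at table height; z axis up along the tube's axis. With the medium plug fully home its flange lies on the rim and the plug's origin is 34 mm above this origin.
- tube_small: The small brown cardboard tube stub, upright and open at the top, glued on a round plywood foot 72 mm across and 8 mm thick that is fixed to the table. Inner diameter 48 mm, outer 58 mm, rim 50 mm above the table. Origin: centre of the foot's underside at table height; z axis up along the tube's axis. With the small plug fully home its flange lies on the rim and the plug's origin is 34 mm above this origin.
- square_plug: A square plug of the same pale wood, loose, not wanted now: square flange 78 mm wide (16 to 26 mm height) on a 50 mm square spigot, with the same 34 mm knob up to 56 mm height. Origin: centre of its underside; z up.
Mind the look-alikes: they are no part of the job. What is shaped like the plug_medium but green or red is not meant. Leave any orange or red look-alike of the plug_small alone.

How it is judged (in metres and radians):
At the end, for the whole second after the job is handed in: Each round plug sits knob up (tilt under 0.08 rad) in the tube of its own size, axes within 8 mm, its origin 31 to 37 mm above the tube's (34 is fully home), released and at rest; the square plug is within 20 mm of its start (horizontal distance between plug_extra_large and tube_extra_large below 0.008 m and z of plug_extra_large in the frame of tube_extra_large between 0.031 and 0.037 m and angle between each of plug_extra_large, plug_large, plug_medium, plug_small's own z axis and vertical below 0.08 rad and linear speed of each of plug_extra_large, plug_large, plug_medium, plug_small below 0.02 m/s and horizontal distance between plug_large and tube_large below 0.008 m and z of plug_large in the frame of tube_large between 0.031 and 0.037 m and horizontal distance between plug_medium and tube_medium below 0.008 m and z of plug_medium in the frame of tube_medium between 0.031 and 0.037 m and horizontal distance between plug_small and tube_small below 0.008 m and z of plug_small in the frame of tube_small between 0.031 and 0.037 m and distance of square_plug from where it was at the start of the episode below 0.02 m); the robot touches nothing.
It fails at once if the square plug was moved by more than 30 mm or tipped over (distance of square_plug from where it was at the start of the episode above 0.03 m or angle between square_plug's own z axis and vertical above 0.5 rad).
It also fails if it takes over 88 s, if anything falls off the work surface, if the arm or the gripper's body presses on something with over 40 N, if the wrist force passes 120 N, or if a joint passes its speed limit or range.

## Working session

There is one attempt and no reset: what is moved stays moved. The work goes in short steps, Python scripts to look and compute and a tool call to move; the robot and the scene stay as the last step left them, time stands still between calls to the robot, and variables do not carry over. Pictures are saved under pics/ and viewed, about 12 in all and at most 16, crops included, and the job is handed in when it is done.

Besides the shell and the picture viewer there is one more tool, called by a JSON object that holds its "method" and its "body". play_rows: Moves the arm, as the interface text tells. Its arguments: {"type":"object","properties":{"commands":{"type":"string"},"gripper":{"type":"number"}},"required":["commands"]}

```bash
ls; mkdir -p pics; python3 - <<'E'
from bench import arm
import cv2,numpy as np,pickle
s=arm.get_state(); print({k:np.round(v,3).tolist() for k,v in s.items()})
for n in("top","side"):
    d=arm.snapshot(n); cv2.imwrite(f"pics/{n}0.png",d["frame"][:,:,::-1]); pickle.dump(d,open(f"{n}0.pkl","wb"))
    print(n,d["fx"],d["fy"],d["cx"],d["cy"],d["distortion"],np.round(d["R"],3).tolist(),np.round(d["t"],1).tolist())
E
```

```text
pics
{'clock': 0.0, 'qpos': [1.085, 0.379, 1.735, -0.0, 1.029, -0.033], 'joint_velocities': [0.001, 0.001, -0.0, -0.001, -0.0, -0.002], 'joint_efforts': [-0.002, -76.374, -43.438, 0.065, 0.043, -0.0], 'eef_pos': [306.057, 629.094, 224.26], 'orientation': [[-0.899, 0.437, -0.001], [0.437, 0.899, -0.001], [0.0, -0.001, -1.0]], 'ft_force': [0.203, -1.607, 0.389], 'wrist_torque': [-0.08, 0.008, -0.062], 'grip_width': 91.383}
top 468.6817506791057 468.6817506791057 325.1688331638297 243.8582010909187 [0.00871796 0.         0.         0.         0.        ] [[-0.021, -1.0, -0.011], [-0.983, 0.023, -0.181], [0.181, 0.007, -0.983]] [-46.0, 473.6, 896.8]
side 476.43208608349613 476.43208608349613 312.3947490720486 241.18315390934598 [-0.09407695  0.          0.          0.          0.        ] [[0.977, -0.213, -0.023], [-0.13, -0.505, -0.854], [0.17, 0.837, -0.52]] [-470.9, 84.3, 988.8]
```

View pics/top0.png

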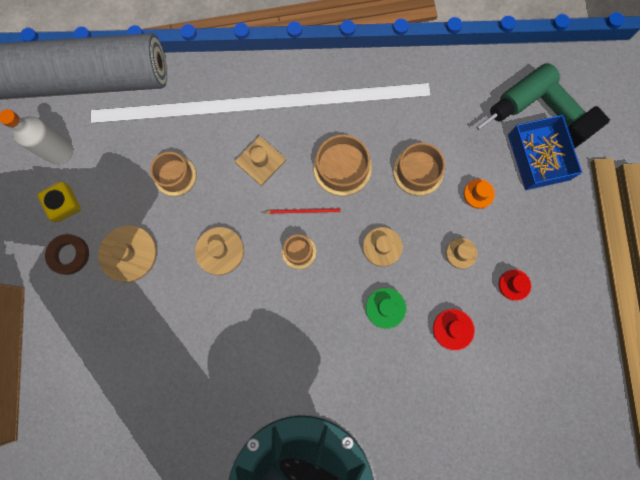

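View pics/side0.png

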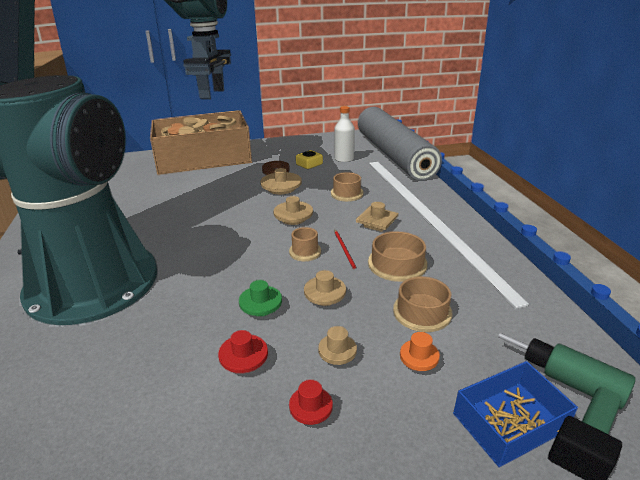

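Candidates (top view):
- Pale round plugs are at (127,253), (219,250), (382,246) and (461,252).
- The square plug is at (260,160).
- The green and red medium look-alikes are at (386,307) and (454,329). The orange and red small look-alikes are at (479,193) and (515,284).
- The tubes are at (172,173), (343,163), (419,167) and (298,250).

Next I measure sizes and positions, and make one close crop to check the choice.

```bash
cat > v.py <<'E'
import numpy as np,cv2
def cloud(d):
    K=np.array([[d["fx"],0,d["cx"]],[0,d["fy"],d["cy"]],[0,0,1.]]);R=np.array(d["R"]);t=np.array(d["t"])
    g=np.stack(np.meshgrid(np.arange(640.),np.arange(480.)),-1).reshape(-1,1,2)
    n=cv2.undistortPoints(g,K,np.array(d["distortion"])).reshape(480,640,2)
    r=np.dstack([n,np.ones((480,640))])
    P=(r*d["depth"][...,None]-t)@R
    return P,r@R,-R.T@t        # world points, world ray dirs, camera centre
def plane(ray,C,h): return C+ray*((h-C[2])/ray[...,2])[...,None]
def project(d,X):
    K=np.array([[d["fx"],0,d["cx"]],[0,d["fy"],d["cy"]],[0,0,1.]])
    return cv2.projectPoints(np.atleast_2d(np.float64(X)),cv2.Rodrigues(np.array(d["R"]))[0],np.array(d["t"]),K,np.array(d["distortion"]))[0][:,0]
def wood(d):
    h=cv2.cvtColor(d["frame"],cv2.COLOR_RGB2HSV); return (h[...,0]>8)&(h[...,0]<25)&(h[...,1]>70)&(h[...,1]<190)
def disc(d,c,h,rad,tol=4):
    "circle around the level patch at height h near world xy c: min enclosing circle and area-centroid"
    P,ray,C=cloud(d);Q=plane(ray,C,h)
    m=wood(d)&(d["depth"]>0)&(abs(P[...,2]-h)<tol)&(np.hypot(Q[...,0]-c[0],Q[...,1]-c[1])<rad)
    q=Q[m][:,:2].astype(np.float32)
    if len(q)<8: return None
    (x,y),r=cv2.minEnclosingCircle(q); return np.round([x,y,2*r,*q.mean(0),len(q)],1)
E
python3 - <<'E'
import pickle; from v import *
T=pickle.load(open("top0.pkl","rb"));S=pickle.load(open("side0.pkl","rb"))
P,ray,C=cloud(T); print("cam",C.round(), "table z",np.median(P[380:400,500:560,2]), np.median(cloud(S)[0][400:440,150:200,2]))
px=dict(A=(127,253),B=(219,250),M=(382,246),S=(461,252),sq=(260,160))
for k,(u,v) in px.items():
    c=plane(ray,C,30)[v,u,:2]; print(k,"top",disc(T,c,26,75),disc(T,c,56,40),"side",disc(S,c,26,75),disc(S,c,56,40))
for k,(u,v) in dict(t1=(172,173),t2=(343,163),t3=(419,167),t4=(298,250)).items():
    c=plane(ray,C,50)[v,u,:2]; print(k,"top",disc(T,c,50,70),"side",disc(S,c,50,70))
cv2.imwrite("pics/crop.png",cv2.resize(T["frame"][125:275,90:490,::-1],(800,300)))
E
```

```text
cam [302. -63. 967.] table z 0.23521258693488606 0.004417220175500627
A top [ 465.8  349.2  118.4  465.5  348.  2112. ] [466.2 349.6  35.7 466.8 349.6 233. ] side [466.3 343.3 123.  464.4 336.1 476. ] [465.6 343.9  38.7 465.6 344.6  57. ]
B top [ 467.8  160.    99.4  466.5  159.5 1454. ] [467.5 159.8  35.3 467.6 160.1 222. ] side [465.6 155.3 103.8 465.3 147.1 474. ] [467.1 155.4  40.  465.9 155.3  79. ]
M top [ 468.6 -173.    80.9  466.9 -172.   911. ] [ 468.6 -173.2   34.3  469.  -172.8  223. ] side [ 467.2 -177.5   84.6  465.7 -184.9  644. ] [ 467.1 -176.2   36.7  467.8 -176.6  165. ]
S top [ 451.1 -331.9   63.2  449.  -328.4  419. ] [ 451.4 -332.1   34.1  451.4 -332.3  230. ] side [ 451.4 -335.8   66.3  448.6 -343.7  521. ] [ 450.7 -335.7   37.7  450.9 -335.4  267. ]
sq top [ 659.5   77.   107.1  656.9   76.7 1007. ] [659.1  76.2  35.4 659.5  76.7 202. ] side [659.   73.7 110.8 656.1  65.3 409. ] [659.2  72.1  39.2 658.5  73.1  87. ]
t1 top [635.6 262.2  78.2 635.3 262.9 289. ] side [636.1 255.9  86.4 633.4 255.7 114. ]
t2 top [646.3 -96.  112.7 645.9 -96.2 412. ] side [ 646.1 -101.4  117.8  644.  -102.5  325. ]
t3 top [ 633.5 -258.    94.6  632.3 -258.1  344. ] side [ 631.4 -260.9   98.8  631.3 -265.4  402. ]
t4 top [464.1  -1.5  58.  464.2  -1.5 206. ] side [461.9  -4.9  62.3 463.1  -5.7 138. ]
```

View pics/crop.png

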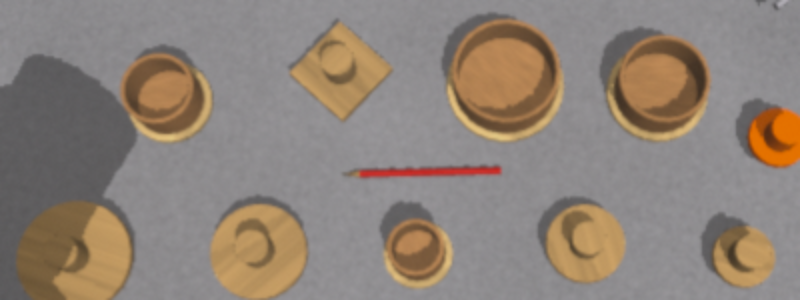

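The crop confirms the choice. Measured flanges are 118, 99, 81 and 63 mm for the XL, L, M and S plugs, and rims are 113, 94, 77 and 58 mm for t2, t3, t1 and t4. The square plug, the green, red and orange look-alikes and the pencil stay out of it. The two views differ by about 5 mm in y, so I aim at the mean and calibrate with the first grasp.

First I turn the tool so that its y is world y, then go above the XL plug.

{"method": "play_rows", "body": {"commands": "0 0 0 0 0 -0.0715; 0 0 0 0 0 -0.0715; 0 0 0 0 0 -0.0715; -0.091 -0.161 0.043 0 0 0; -0.091 -0.161 0.043 0 0 0; -0.091 -0.161 0.043 0 0 0; -0.091 -0.161 0.043 0 0 0; -0.091 -0.161 0.043 0 0 0; -0.091 -0.161 0.043 0 0 0; -0.091 -0.161 0.043 0 0 0", "gripper": -1}}

```text
clock: 1.1
eef_pos: [465.0, 345.4, 149.2]
orientation: [[-1.0, 0.003, -0.0], [0.003, 1.0, -0.0], [0.0, -0.0, -1.0]]
ft_force: [0.2, 0.9, -0.1]
grip_width: 91.5
```

{"method": "play_rows", "body": {"commands": "-0.004 0.004 0.08 0 0 0; 0 0 0.08 0 0 0; 0 0 0.08 0 0 0; 0 0 0.08 0 0 0; 0 0 0.06 0 0 0; 0 0 0.03 0 0 0; 0 0 0.02 0 0 0; 0 0 0 0 0 0; 0 0 0 0 0 0; 0 0 0 0 0 0"}}

```text
clock: 2.1
eef_pos: [465.9, 348.4, 42.9]
orientation: [[-1.0, 0.003, 0.001], [0.003, 1.0, 0.001], [-0.001, 0.001, -1.0]]
ft_force: [-0.3, -0.7, -0.5]
grip_width: 91.1
```

{"method": "play_rows", "body": {"commands": "0 0 0 0 0 0; 0 0 0 0 0 0; 0 0 0 0 0 0; 0 0 0 0 0 0; 0 0 0 0 0 0; 0 0 0 0 0 0; 0 0 0 0 0 0; 0 0 0 0 0 0; 0 0 0 0 0 0; 0 0 0 0 0 0", "gripper": 1}}

```text
clock: 3.1
eef_pos: [465.5, 348.2, 42.2]
orientation: [[-1.0, 0.003, 0.0], [0.003, 1.0, 0.0], [-0.0, 0.0, -1.0]]
ft_force: [0.4, 0.6, 0.2]
grip_width: 33.0
```

{"method": "play_rows", "body": {"commands": "0 0 -0.03 0 0 0; 0 0 -0.06 0 0 0; 0 0 -0.09 0 0 0; 0 0 -0.1 0 0 0; 0 0 -0.1 0 0 0; 0 0 -0.07 0 0 0; 0 0 -0.03 0 0 0; 0 0 0 0 0 0; 0 0 0 0 0 0; 0 0 0 0 0 0"}}

```text
clock: 4.1
eef_pos: [465.0, 347.8, 161.2]
orientation: [[-1.0, 0.004, -0.001], [0.004, 1.0, -0.001], [0.001, -0.001, -1.0]]
ft_force: [-0.2, 0.7, -2.4]
grip_width: 32.5
```

```bash
cat > look.py <<'E'
import sys,pickle; from v import *; from bench import arm
def look(tag):
    out={}
    for n in("top","side"):
        d=arm.snapshot(n); pickle.dump(d,open(f"{n}_{tag}.pkl","wb")); cv2.imwrite(f"pics/{n}_{tag}.png",d["frame"][:,:,::-1]); out[n]=d
    s=arm.get_state(); print(round(s["clock"],2),s["eef_pos"],s["ft_force"],s["grip_width"]); return out,s
E
python3 - <<'E'
from look import *
o,s=look("xl1"); e=s["eef_pos"]; h=e[2]-42.2+26
for n in o: print(n,"flange z",h,disc(o[n],e[:2],h,75,5))
E
```

```text
4.2 [465.13396712 347.86315673 161.31515168] [ 0.39424318  0.45470358 -1.43414657] 32.56964981835983
top flange z 145.11515168429145 [ 462.9  346.   117.3  438.2  337.8 1197. ]
side flange z 145.11515168429145 [463.6 339.6 131.2 462.8 330.6 440. ]
```

{"method": "play_rows", "body": {"commands": "-0.03 -0.074 0 0 0 0; -0.06 -0.148 0 0 0 0; -0.07 -0.172 0 0 0 0; -0.07 -0.172 0 0 0 0; -0.07 -0.172 0 0 0 0; -0.07 -0.172 0 0 0 0; -0.07 -0.172 0 0 0 0; -0.07 -0.172 0 0 0 0; -0.07 -0.172 0 0 0 0; -0.07 -0.172 0 0 0 0"}}

```text
clock: 5.2
eef_pos: [626.8, -53.9, 161.6]
orientation: [[-1.0, 0.004, -0.001], [0.004, 1.0, 0.0], [0.001, 0.0, -1.0]]
ft_force: [0.6, 0.3, -2.4]
grip_width: 32.7
```

{"method": "play_rows", "body": {"commands": "-0.05 -0.123 0.02 0 0 0; -0.024 -0.053 0.04 0 0 0; 0 0 0.06 0 0 0; 0 0 0.06 0 0 0; 0 0 0.03 0 0 0; 0 0 0 0 0 0; 0 0 0 0 0 0; 0 0 0 0 0 0; 0 0 0 0 0 0; 0 0 0 0 0 0"}}

```text
clock: 6.2
eef_pos: [645.2, -96.0, 110.2]
orientation: [[-1.0, 0.004, 0.001], [0.004, 1.0, -0.0], [-0.001, -0.0, -1.0]]
ft_force: [-0.3, 0.2, -1.9]
grip_width: 32.6
```

```bash
python3 - <<'E'
from look import *
o,s=look("xl2"); e=s["eef_pos"]; h=e[2]-42.2+26
for n in o: print(n,"flange z",h,disc(o[n],e[:2],h,75,5))
I=[]
for n in o:
    u,v=map(int,project(o[n],[*e[:2],70])[0]); u=min(max(u,130),510);v=min(max(v,130),350); I.append(o[n]["frame"][v-130:v+130,u-130:u+130])
cv2.imwrite("pics/xl2c.png",cv2.resize(np.hstack(I),(800,400))[:,:,::-1])
E
```

```text
6.3 [645.0592529  -96.00933909 109.99268901] [-0.862221   -0.60230098 -1.87096185] 32.60131263162203
top flange z 93.79268900696775 None
side flange z 93.79268900696775 [ 643.5 -101.9  124.5  638.7 -112.2 1017. ]
```

View pics/xl2c.png

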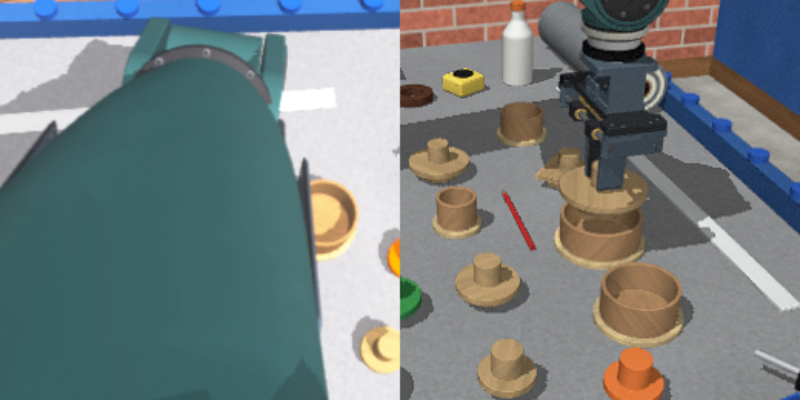

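The side view shows the held XL flange over its tube at (643.5,-101.9). The tube in the same view is at (646.1,-101.4). I correct by +2 mm in x and lower.

{"method": "play_rows", "body": {"commands": "-0.008 0.002 0 0 0 0; 0 0 0.02 0 0 0; 0 0 0.02 0 0 0; 0 0 0.02 0 0 0; 0 0 0.02 0 0 0; 0 0 0.02 0 0 0; 0 0 0.015 0 0 0; 0 0 0.01 0 0 0; 0 0 0.006 0 0 0; 0 0 0 0 0 0"}}

```text
clock: 7.3
eef_pos: [646.9, -95.5, 76.8]
orientation: [[-1.0, 0.004, -0.0], [0.004, 1.0, 0.0], [0.0, 0.0, -1.0]]
ft_force: [-0.8, 0.0, -2.3]
grip_width: 32.7
```

{"method": "play_rows", "body": {"commands": "0 0 0 0 0 0; 0 0 0 0 0 0; 0 0 0 0 0 0; 0 0 0 0 0 0; 0 0 0 0 0 0; 0 0 -0.03 0 0 0; 0 0 -0.06 0 0 0; 0 0 -0.1 0 0 0; 0 0 -0.1 0 0 0; 0 0 -0.06 0 0 0", "gripper": -1}}

```text
clock: 8.3
eef_pos: [647.9, -95.7, 167.6]
orientation: [[-1.0, 0.004, 0.003], [0.004, 1.0, -0.001], [-0.003, -0.001, -1.0]]
ft_force: [-0.3, -0.4, -0.3]
grip_width: 90.8
```

{"method": "play_rows", "body": {"commands": "0.04 0.06 0 0 0 0; 0.08 0.11 0 0 0 0; 0.1 0.14 0 0 0 0; 0.1 0.14 0 0 0 0; 0.1 0.14 0 0 0 0; 0.1 0.14 0 0 0 0; 0.1 0.14 0 0 0 0; 0.07 0.1 0 0 0 0; 0.03 0.05 0.04 0 0 0; 0 0 0.06 0 0 0"}}

```text
clock: 9.3
eef_pos: [466.7, 161.6, 138.9]
orientation: [[-1.0, 0.001, 0.001], [0.001, 1.0, 0.0], [-0.001, 0.0, -1.0]]
ft_force: [-0.6, -0.5, -0.0]
grip_width: 91.3
```

```bash
python3 - <<'E'
from look import *
o,s=look("a1"); P=disc
print("XL plug top: flange z60",disc(o["top"],(646,-96),60,75,5),"knob z90",disc(o["top"],(646,-96),90,40,4))
print("side",disc(o["side"],(646,-100),60,75,5),disc(o["side"],(646,-100),90,40,4))
for n in o:
    C=cloud(o[n])[0]; m=wood(o[n])&(np.hypot(C[...,0]-646,C[...,1]+97)<65)&(C[...,2]>45)
    z=C[m][:,2]; print(n,"median z flange",np.median(z[(z>50)&(z<75)]),"knob",np.median(z[z>80]))
    f=C[m&(C[...,2]<70)]; A=np.c_[f[:,:2]-f[:,:2].mean(0),np.ones(len(f))]; print("tilt",np.linalg.lstsq(A,f[:,2],rcond=None)[0][:2])
E
```

```text
9.4 [466.18450996 160.03576222 137.28299147] [ 0.33852987 -0.52470986 -0.25245428] 91.19717150397364
XL plug top: flange z60 [ 647.2  -94.6  117.9  646.   -95.  2157. ] knob z90 [647.6 -95.8  34.8 647.7 -95.8 223. ]
side [ 644.7  -99.8  122.4  642.6 -107.4 1112. ] [646.5 -99.7  39.6 646.9 -99.6 133. ]
top median z flange 60.7010260539356 knob 90.54995441616454
tilt [0.00897552 0.00110204]
side median z flange 59.64090248925486 knob 89.11547078540949
tilt [0.02809164 0.05284335]
```

XL is home: flange at z≈60 (top 60.7, side 59.6), level, centred within about 1.5 mm of the tube. The top camera agrees with the TCP, so I use its numbers from here. Next is the L plug.

{"method": "play_rows", "body": {"commands": "-0.004 0 0.05 0 0 0; 0 0 0.08 0 0 0; 0 0 0.08 0 0 0; 0 0 0.08 0 0 0; 0 0 0.05 0 0 0; 0 0 0.03 0 0 0; 0 0 0.01 0 0 0; 0 0 0 0 0 0; 0 0 0 0 0 0; 0 0 0 0 0 0"}}

```text
clock: 10.4
eef_pos: [469.3, 160.3, 45.1]
orientation: [[-1.0, 0.004, 0.001], [0.004, 1.0, 0.0], [-0.001, 0.0, -1.0]]
ft_force: [-0.3, -0.2, 0.2]
grip_width: 91.1
```

{"method": "play_rows", "body": {"commands": "0 0 0 0 0 0; 0 0 0 0 0 0; 0 0 0 0 0 0; 0 0 0 0 0 0; 0 0 0 0 0 0; 0 0 0 0 0 0; 0 0 0 0 0 0; 0 0 0 0 0 0; 0 0 0 0 0 0; 0 0 0 0 0 0", "gripper": 1}}

```text
clock: 11.4
eef_pos: [468.8, 160.1, 44.4]
orientation: [[-1.0, 0.004, 0.0], [0.004, 1.0, 0.0], [-0.0, 0.0, -1.0]]
ft_force: [-0.0, 0.8, -0.2]
grip_width: 32.4
```

{"method": "play_rows", "body": {"commands": "0 0 -0.03 0 0 0; 0 0 -0.06 0 0 0; 0 0 -0.09 0 0 0; 0 0 -0.1 0 0 0; 0 0 -0.1 0 0 0; 0 0 -0.07 0 0 0; 0 0 -0.03 0 0 0; -0.02 -0.05 0 0 0 0; -0.04 -0.1 0 0 0 0; -0.06 -0.15 0 0 0 0"}}

```text
clock: 12.4
eef_pos: [498.1, 84.3, 163.5]
orientation: [[-1.0, 0.002, -0.001], [0.002, 1.0, -0.0], [0.001, -0.0, -1.0]]
ft_force: [0.5, 1.6, -2.5]
grip_width: 32.2
```

{"method": "play_rows", "body": {"commands": "-0.068 -0.172 0 0 0 0; -0.068 -0.172 0 0 0 0; -0.068 -0.172 0 0 0 0; -0.068 -0.172 0 0 0 0; -0.068 -0.172 0 0 0 0; -0.068 -0.172 0 0 0 0; -0.068 -0.172 0 0 0 0; -0.05 -0.12 0 0 0 0; -0.024 -0.046 0.03 0 0 0; 0 0 0.06 0 0 0"}}

```text
clock: 13.4
eef_pos: [635.0, -259.8, 140.9]
orientation: [[-1.0, 0.005, 0.0], [0.005, 1.0, -0.0], [-0.0, -0.0, -1.0]]
ft_force: [-0.2, -0.1, -1.5]
grip_width: 32.5
```

{"method": "play_rows", "body": {"commands": "0 0 0.06 0 0 0; 0 0 0.05 0 0 0; 0 0 0.02 0 0 0; 0 0 0 0 0 0; 0 0 0 0 0 0; 0 0 0 0 0 0; 0 0 0 0 0 0; 0 0 0 0 0 0; 0 0 0 0 0 0; 0 0 0 0 0 0"}}

```text
clock: 14.4
eef_pos: [634.8, -258.0, 109.5]
orientation: [[-1.0, 0.004, 0.0], [0.004, 1.0, -0.0], [-0.0, -0.0, -1.0]]
ft_force: [-0.8, -0.8, -0.5]
grip_width: 32.2
```

```bash
python3 - <<'E'
from look import *
o,s=look("l1"); e=s["eef_pos"]; h=e[2]-44.3+26
for n in o: print(n,"flange z",h,disc(o[n],e[:2]-[0,4],h,65,5))
E
```

```text
14.5 [ 634.85275587 -257.97685286  109.44819343] [-0.14962188 -0.09632181 -1.88003455] 32.50772767397341
top flange z 91.14819343043305 None
side flange z 91.14819343043305 [ 630.7 -261.4  103.2  625.1 -273.  1034. ]
```

{"method": "play_rows", "body": {"commands": "0 0 0.01 0 0 0; 0 0 0.02 0 0 0; 0 0 0.02 0 0 0; 0 0 0.02 0 0 0; 0 0 0.02 0 0 0; 0 0 0.015 0 0 0; 0 0 0.01 0 0 0; 0 0 0.006 0 0 0; 0 0 0 0 0 0; 0 0 0 0 0 0"}}

```text
clock: 15.5
eef_pos: [634.9, -258.0, 79.3]
orientation: [[-1.0, 0.004, 0.0], [0.004, 1.0, -0.0], [-0.0, -0.0, -1.0]]
ft_force: [-0.5, 0.4, -2.0]
grip_width: 32.9
```

{"method": "play_rows", "body": {"commands": "0 0 0 0 0 0; 0 0 0 0 0 0; 0 0 0 0 0 0; 0 0 0 0 0 0; 0 0 0 0 0 0; 0 0 -0.03 0 0 0; 0 0 -0.06 0 0 0; 0 0 -0.1 0 0 0; 0 0 -0.1 0 0 0; 0 0 -0.06 0 0 0", "gripper": -1}}

```text
clock: 16.5
eef_pos: [635.7, -258.4, 169.9]
orientation: [[-1.0, 0.004, 0.003], [0.004, 1.0, -0.001], [-0.003, -0.001, -1.0]]
ft_force: [-0.2, 0.5, 0.5]
grip_width: 91.2
```

{"method": "play_rows", "body": {"commands": "0.05 0.026 0 0 0 0; 0.1 0.05 0 0 0 0; 0.13 0.066 0 0 0 0; 0.13 0.066 0 0 0 0; 0.13 0.066 0 0 0 0; 0.09 0.045 0 0 0 0; 0.035 0.018 0.05 0 0 0; 0 0 0.08 0 0 0; 0 0 0.08 0 0 0; 0 0 0.05 0 0 0"}}

```text
clock: 17.5
eef_pos: [467.9, -172.7, 99.5]
orientation: [[-1.0, 0.004, -0.002], [0.004, 1.0, 0.001], [0.002, 0.001, -1.0]]
ft_force: [0.4, -0.1, 0.5]
grip_width: 91.2
```

```bash
python3 - <<'E'
from look import *
o,s=look("l2"); o=o["top"]
print("L top: flange",disc(o,(633,-258),60,65,5),"knob",disc(o,(633,-258),90,40,4))
C=cloud(o)[0]; m=wood(o)&(np.hypot(C[...,0]-633,C[...,1]+258)<55)&(C[...,2]>45); z=C[m][:,2]; print(np.median(z[(z>50)&(z<75)]),np.median(z[z>80]))
f=C[m&(C[...,2]<70)]; A=np.c_[f[:,:2]-f[:,:2].mean(0),np.ones(len(f))]; print("tilt",np.linalg.lstsq(A,f[:,2],rcond=None)[0][:2])
E
```

```text
17.6 [ 467.70054217 -172.63182399   99.53463785] [ 0.10861715  0.73297467 -0.30880722] 91.60493195343868
L top: flange [ 633.4 -257.3   98.8  643.3 -261.  1026. ] knob [ 633.4 -257.2   35.8  633.3 -257.5  232. ]
60.77888661012549 90.28947439999325
tilt [-0.00845786  0.00215075]
```

L is home as well: z≈60.8, level, and about 1 mm off the tube axis. Next is the M plug, from z 99.5 down to 43.

{"method": "play_rows", "body": {"commands": "-0.004 -0.002 0.04 0 0 0; 0 0 0.06 0 0 0; 0 0 0.06 0 0 0; 0 0 0.04 0 0 0; 0 0 0.02 0 0 0; 0 0 0.006 0 0 0; 0 0 0 0 0 0; 0 0 0 0 0 0; 0 0 0 0 0 0; 0 0 0 0 0 0"}}

```text
clock: 18.6
eef_pos: [470.1, -173.7, 45.5]
orientation: [[-1.0, 0.004, 0.001], [0.004, 1.0, -0.0], [-0.001, -0.0, -1.0]]
ft_force: [0.6, 0.7, -0.3]
grip_width: 91.0
```

{"method": "play_rows", "body": {"commands": "0 0 0 0 0 0; 0 0 0 0 0 0; 0 0 0 0 0 0; 0 0 0 0 0 0; 0 0 0 0 0 0; 0 0 0 0 0 0; 0 0 0 0 0 0; 0 0 0 0 0 0; 0 0 0 0 0 0; 0 0 0 0 0 0", "gripper": 1}}

```text
clock: 19.6
eef_pos: [469.9, -173.6, 45.2]
orientation: [[-1.0, 0.004, -0.0], [0.004, 1.0, -0.0], [0.0, -0.0, -1.0]]
ft_force: [0.1, 0.4, -0.0]
grip_width: 32.3
```

{"method": "play_rows", "body": {"commands": "0 0 -0.03 0 0 0; 0 0 -0.06 0 0 0; 0 0 -0.09 0 0 0; 0 0 -0.1 0 0 0; 0 0 -0.1 0 0 0; 0 0 -0.07 0 0 0; 0 0 -0.03 0 0 0; -0.02 0.05 0 0 0 0; -0.04 0.1 0 0 0 0; -0.06 0.15 0 0 0 0"}}

```text
clock: 20.6
eef_pos: [499.9, -97.9, 164.6]
orientation: [[-1.0, 0.006, -0.001], [0.006, 1.0, 0.0], [0.001, 0.0, -1.0]]
ft_force: [1.1, -0.1, -1.2]
grip_width: 32.8
```

{"method": "play_rows", "body": {"commands": "-0.068 0.18 0 0 0 0; -0.068 0.18 0 0 0 0; -0.068 0.18 0 0 0 0; -0.068 0.18 0 0 0 0; -0.068 0.18 0 0 0 0; -0.068 0.18 0 0 0 0; -0.068 0.18 0 0 0 0; -0.045 0.13 0 0 0 0; -0.019 0.055 0.03 0 0 0; 0 0 0.06 0 0 0"}}

```text
clock: 21.6
eef_pos: [636.5, 264.0, 141.8]
orientation: [[-1.0, 0.002, 0.001], [0.002, 1.0, 0.0], [-0.001, 0.0, -1.0]]
ft_force: [-0.3, -1.3, -0.1]
grip_width: 32.4
```

{"method": "play_rows", "body": {"commands": "0 0 0.06 0 0 0; 0 0 0.05 0 0 0; 0 0 0.02 0 0 0; 0 0 0 0 0 0; 0 0 0 0 0 0; 0 0 0 0 0 0; 0 0 0 0 0 0; 0 0 0 0 0 0; 0 0 0 0 0 0; 0 0 0 0 0 0"}}

```text
clock: 22.6
eef_pos: [636.5, 262.1, 110.3]
orientation: [[-1.0, 0.003, 0.0], [0.003, 1.0, 0.0], [-0.0, 0.0, -1.0]]
ft_force: [1.4, 0.1, -0.8]
grip_width: 32.3
```

```bash
python3 - <<'E'
from look import *
o,s=look("m1"); e=s["eef_pos"]; h=e[2]-45.2+26
for n in o: print(n,"flange z",h,disc(o[n],e[:2]-[0,4],h,55,5))
E
```

```text
22.7 [636.44579418 262.0837626  110.23171379] [-0.23694864 -0.15421585 -0.98896721] 32.3953974991998
top flange z 91.0317137907456 [628.8 260.8  82.7 615.1 256.6 540. ]
side flange z 91.0317137907456 [632.8 253.8  89.5 629.  246.2 236. ]
```

```bash
python3 - <<'E'
from v import *; import pickle
I=[]
for n in("top","side"):
    d=pickle.load(open(f"{n}_m1.pkl","rb")); u,v=map(int,project(d,[636,262,70])[0]); u=max(u,80); I.append(cv2.resize(d["frame"][v-80:v+80,u-80:u+80],(400,400)))
cv2.imwrite("pics/m1c.png",np.hstack(I)[:,:,::-1])
E
```

```text
(no output)
```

View pics/m1c.png

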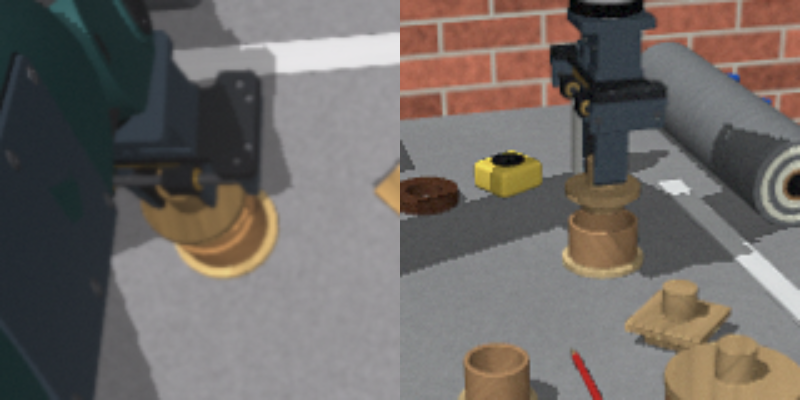

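In the side crop the M flange (px ~602) is centred over its tube (px ~602). The top view only sees the near half of the flange, which explains its x bias. I lower.

{"method": "play_rows", "body": {"commands": "0 0 0.01 0 0 0; 0 0 0.02 0 0 0; 0 0 0.02 0 0 0; 0 0 0.02 0 0 0; 0 0 0.02 0 0 0; 0 0 0.015 0 0 0; 0 0 0.01 0 0 0; 0 0 0.006 0 0 0; 0 0 0 0 0 0; 0 0 0 0 0 0"}}

```text
clock: 23.7
eef_pos: [636.6, 262.1, 80.1]
orientation: [[-1.0, 0.004, 0.0], [0.004, 1.0, 0.0], [-0.0, 0.0, -1.0]]
ft_force: [-0.2, 0.4, -0.7]
grip_width: 32.8
```

{"method": "play_rows", "body": {"commands": "0 0 0.002 0 0 0; 0 0 0 0 0 0; 0 0 0 0 0 0; 0 0 0 0 0 0; 0 0 0 0 0 0; 0 0 -0.03 0 0 0; 0 0 -0.06 0 0 0; 0 0 -0.1 0 0 0; 0 0 -0.1 0 0 0; 0 0 -0.06 0 0 0", "gripper": -1}}

```text
clock: 24.7
eef_pos: [637.4, 262.4, 170.3]
orientation: [[-1.0, 0.004, 0.003], [0.004, 1.0, 0.001], [-0.003, 0.001, -1.0]]
ft_force: [0.0, 0.8, 0.2]
grip_width: 91.3
```

{"method": "play_rows", "body": {"commands": "0.025 -0.08 0 0 0 0; 0.05 -0.16 0 0 0 0; 0.05 -0.16 0 0 0 0; 0.05 -0.16 0 0 0 0; 0.05 -0.16 0 0 0 0; 0.05 -0.16 0 0 0 0; 0.05 -0.16 0 0 0 0; 0.05 -0.16 0 0 0 0; 0.05 -0.16 0 0 0 0; 0.05 -0.16 0 0 0 0"}}

```text
clock: 25.7
eef_pos: [514.6, -119.3, 166.6]
orientation: [[-1.0, 0.004, -0.001], [0.004, 1.0, 0.0], [0.001, 0.0, -1.0]]
ft_force: [0.2, -0.9, -0.9]
grip_width: 91.2
```

{"method": "play_rows", "body": {"commands": "0.05 -0.17 0 0 0 0; 0.05 -0.17 0 0 0 0; 0.05 -0.17 0 0 0 0; 0.05 -0.17 0 0 0 0; 0.04 -0.13 0 0 0 0; 0.017 -0.05 0.02 0 0 0; 0 0 0.06 0 0 0; 0 0 0.08 0 0 0; 0 0 0.06 0 0 0; 0 0 0.04 0 0 0"}}

```text
clock: 26.7
eef_pos: [450.8, -330.7, 99.9]
orientation: [[-1.0, 0.003, -0.002], [0.003, 1.0, 0.002], [0.002, 0.002, -1.0]]
ft_force: [0.1, 0.6, -0.0]
grip_width: 91.3
```

```bash
python3 - <<'E'
from look import *
o,s=look("m2"); o=o["top"]
print("M top: flange",disc(o,(635,262),60,55,5),"knob",disc(o,(635,262),90,40,4))
C=cloud(o)[0]; m=wood(o)&(np.hypot(C[...,0]-635,C[...,1]-262)<45)&(C[...,2]>45); z=C[m][:,2]; print(np.median(z[(z>50)&(z<75)]),np.median(z[z>80]))
f=C[m&(C[...,2]<70)]; A=np.c_[f[:,:2]-f[:,:2].mean(0),np.ones(len(f))]; print("tilt",np.linalg.lstsq(A,f[:,2],rcond=None)[0][:2])
E
```

```text
26.8 [ 450.75473812 -330.97342806  100.22712194] [-0.36607294 -0.72856045  0.16868665] 90.77768027310086
M top: flange [634.7 260.4  83.6 631.2 258.1 871. ] knob [635.1 262.   36.1 635.  263.1 229. ]
61.07941127912749 90.53372273119524
tilt [0.01231386 0.01296196]
```

M is home: z≈61/90.5, about 1 mm off axis, level within noise. Next is the S plug.

{"method": "play_rows", "body": {"commands": "-0.002 -0.004 0.04 0 0 0; 0 0 0.06 0 0 0; 0 0 0.06 0 0 0; 0 0 0.04 0 0 0; 0 0 0.02 0 0 0; 0 0 0.008 0 0 0; 0 0 0 0 0 0; 0 0 0 0 0 0; 0 0 0 0 0 0; 0 0 0 0 0 0"}}

```text
clock: 27.8
eef_pos: [452.0, -333.4, 45.3]
orientation: [[-1.0, 0.004, 0.0], [0.004, 1.0, -0.0], [-0.0, -0.0, -1.0]]
ft_force: [0.0, -0.5, -0.2]
grip_width: 91.2
```

{"method": "play_rows", "body": {"commands": "0 0 0 0 0 0; 0 0 0 0 0 0; 0 0 0 0 0 0; 0 0 0 0 0 0; 0 0 0 0 0 0; 0 0 0 0 0 0; 0 0 0 0 0 0; 0 0 0 0 0 0; 0 0 0 0 0 0; 0 0 0 0 0 0", "gripper": 1}}

```text
clock: 28.8
eef_pos: [451.9, -333.3, 45.0]
orientation: [[-1.0, 0.004, 0.0], [0.004, 1.0, -0.0], [-0.0, -0.0, -1.0]]
ft_force: [-0.1, 1.6, -0.2]
grip_width: 32.4
```

{"method": "play_rows", "body": {"commands": "0 0 -0.03 0 0 0; 0 0 -0.06 0 0 0; 0 0 -0.09 0 0 0; 0 0 -0.1 0 0 0; 0 0 -0.1 0 0 0; 0 0 -0.07 0 0 0; 0 0 -0.03 0 0 0; 0 0.05 0 0 0 0; 0 0.1 0 0 0 0; 0 0.15 0 0 0 0"}}

```text
clock: 29.8
eef_pos: [451.5, -257.4, 164.2]
orientation: [[-1.0, 0.005, -0.001], [0.005, 1.0, 0.0], [0.001, 0.0, -1.0]]
ft_force: [-0.0, 0.3, 0.3]
grip_width: 32.1
```

{"method": "play_rows", "body": {"commands": "-0.007 0.17 0 0 0 0; -0.007 0.17 0 0 0 0; -0.007 0.17 0 0 0 0; -0.007 0.17 0 0 0 0; -0.007 0.17 0 0 0 0; -0.008 0.12 0 0 0 0; -0.003 0.057 0 0 0 0; 0 0 0.06 0 0 0; 0 0 0.08 0 0 0; 0 0 0.06 0 0 0"}}

```text
clock: 30.8
eef_pos: [463.0, -0.8, 113.3]
orientation: [[-1.0, 0.003, -0.002], [0.003, 1.0, 0.0], [0.002, 0.0, -1.0]]
ft_force: [0.2, -0.1, -0.5]
grip_width: 32.6
```

{"method": "play_rows", "body": {"commands": "0 0 0.02 0 0 0; 0 0 0 0 0 0; 0 0 0 0 0 0; 0 0 0 0 0 0; 0 0 0 0 0 0; 0 0 0 0 0 0; 0 0 0 0 0 0; 0 0 0 0 0 0; 0 0 0 0 0 0; 0 0 0 0 0 0"}}

```text
clock: 31.8
eef_pos: [464.5, -1.6, 109.9]
orientation: [[-1.0, 0.004, -0.0], [0.004, 1.0, -0.0], [0.0, -0.0, -1.0]]
ft_force: [-0.5, -0.5, -0.7]
grip_width: 32.5
```

```bash
python3 - <<'E'
from look import *
o,s=look("s1"); e=s["eef_pos"]; h=e[2]-45+26
for n in o: print(n,"flange z",h,disc(o[n],e[:2]-[0,4],h,45,5))
E
```

```text
31.9 [464.47733746  -1.59953454 109.9147777 ] [ 0.35429274  0.66591337 -0.82987731] 32.95046337566503
top flange z 90.91477769785227 None
side flange z 90.91477769785227 [460.9  -8.3  69.6 459.2 -16.6 229. ]
```

{"method": "play_rows", "body": {"commands": "0 0 0.01 0 0 0; 0 0 0.02 0 0 0; 0 0 0.02 0 0 0; 0 0 0.02 0 0 0; 0 0 0.02 0 0 0; 0 0 0.015 0 0 0; 0 0 0.01 0 0 0; 0 0 0.006 0 0 0; 0 0 0 0 0 0; 0 0 0 0 0 0"}}

```text
clock: 32.9
eef_pos: [464.6, -1.6, 79.8]
orientation: [[-1.0, 0.004, 0.0], [0.004, 1.0, -0.0], [-0.0, -0.0, -1.0]]
ft_force: [-0.3, 0.3, -0.3]
grip_width: 32.8
```

{"method": "play_rows", "body": {"commands": "0 0 0.002 0 0 0; 0 0 0 0 0 0; 0 0 0 0 0 0; 0 0 0 0 0 0; 0 0 0 0 0 0; 0 0 -0.03 0 0 0; 0 0 -0.06 0 0 0; 0 0 -0.1 0 0 0; 0 0 -0.1 0 0 0; 0 0 -0.06 0 0 0", "gripper": -1}}

```text
clock: 33.9
eef_pos: [465.1, -1.6, 168.9]
orientation: [[-1.0, 0.004, 0.002], [0.004, 1.0, -0.0], [-0.002, -0.0, -1.0]]
ft_force: [-0.5, 0.4, -0.9]
grip_width: 91.2
```

{"method": "play_rows", "body": {"commands": "0 0.05 -0.05 0 0 0; 0 0.15 -0.05 0 0 0; 0 0.16 0 0 0 0; 0 0.16 0 0 0 0; 0 0.16 0 0 0 0; 0 0.16 0 0 0 0; 0 0.16 0 0 0 0; 0 0.16 0 0 0 0; 0 0.16 0 0 0 0; 0 0.1 0 0 0 0"}}

```text
clock: 34.9
eef_pos: [464.8, 356.6, 191.9]
orientation: [[-1.0, 0.002, -0.0], [0.002, 1.0, 0.0], [0.0, 0.0, -1.0]]
ft_force: [0.5, 0.3, -0.4]
grip_width: 91.3
```

```bash
python3 - <<'E'
from look import *
o,s=look("end")
for k,c,r in(("XL",(646.3,-96),75),("L",(633.5,-258),62),("M",(635.6,262.2),55),("S",(464.1,-1.5),45)):
    for n in o:
        d=o[n];C=cloud(d)[0]; m=wood(d)&(np.hypot(C[...,0]-c[0],C[...,1]-c[1]+(4 if n=="side" else 0))<r)&(C[...,2]>45); z=C[m][:,2]
        print(k,n,"flange",disc(d,c,60,r,4),"knob",disc(d,c,90,40,4),"z",np.median(z[(z>50)&(z<75)]).round(1),np.median(z[z>80]).round(1))
print("square",disc(o["top"],(659,76),56,40))
E
```

```text
35.0 [465.0384483  356.62902924 191.80651446] [-0.54821196 -0.87014131  0.21802542] 91.05787521611234
XL top flange [ 647.6  -95.7  118.   646.1  -95.1 2101. ] knob [647.3 -95.9  35.3 647.8 -95.7 227. ] z 60.8 90.5
XL side flange [ 645.   -99.4  121.6  643.2 -106.9 1087. ] knob [ 648.2 -100.2   39.4  647.1  -99.4  130. ] z 59.6 89.3
L top flange [ 633.4 -257.1   99.3  631.5 -256.2 1441. ] knob [ 633.2 -257.6   35.3  633.3 -257.5  233. ] z 60.5 90.4
L side flange [ 632.7 -262.   103.9  629.4 -268.8 1147. ] knob [ 632.5 -261.3   37.6  631.9 -260.6  194. ] z 60.6 89.4
M top flange [634.6 261.1  83.2 631.2 258.5 872. ] knob [634.9 262.2  36.3 634.6 262.6 228. ] z 61.0 90.7
M side flange [634.2 253.2  88.7 631.9 249.  229. ] knob [633.1 256.9  39.7 633.3 256.8  62. ] z 59.6 89.0
S top flange [463.9  -1.8  62.7 461.9  -3.  481. ] knob [463.9  -2.1  34.4 463.9  -2.  252. ] z 60.7 90.7
S side flange [463.4  -7.   66.8 461.7 -14.  232. ] knob [464.4  -6.3  38.6 462.9  -5.8 110. ] z 59.5 88.9
square [659.6  76.7  34.3 659.8  76.8 199. ]
```

View pics/side_end.png

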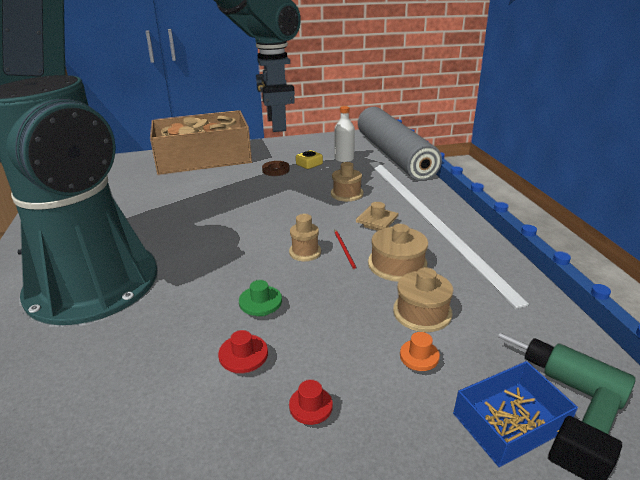

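View pics/top_end.png

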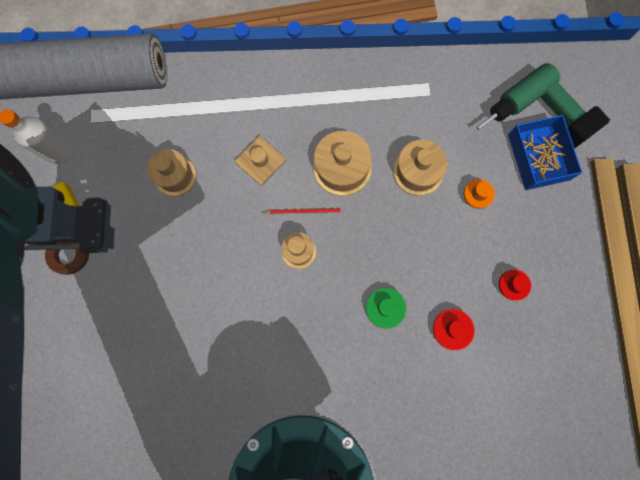

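Both pictures show all four tubes closed with the knobs up: top view (171,172), (343,160), (420,165) and (298,248). The square plug (260,160) and the look-alikes have not moved, and the gripper is clear of everything.

```bash
python3 -c "
from bench import arm
print(arm.close_job())"
```

```text
the job is handed in; nothing more can be done
None
```

All four round plugs are in the tubes of their own size, knob up, flange on the rim and released. I handed the job in at about 35 s; it reports no verdict.

- **Last checks:** In the top view the flange tops stand at z 60.5–61.0 mm and the knob tops at 90.4–90.7 mm; fully home is 60 and 90. Each plug is within about 1.5 mm of its tube's axis. The XL, L and M flanges measured level within noise when placed (XL from the side view read up to 0.05, against 0.01 from the top). The S plug's tilt was only judged from the final pictures.
- **Left alone:** The square plug measures within 1 mm of its start. The look-alikes were not touched, and the wrist force stayed at a few newtons.
- **Disagreement:** The side camera read y 3–6 mm lower than the top camera throughout, for tubes and plugs alike. I relied on the top camera because it matched the gripper position. The side view also puts the flanges at 59.5–60.6 mm, which agrees with fully home.

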